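# Back off the left-hand clamp nut on a stove mould and take out its locking plate

## Robot

A 6-joint arm with a two-finger parallel gripper is mounted at the origin on the work surface. World frame = base frame: x ahead of the robot, y to its left, z up, the work surface at z = 0. Lengths are in mm, angles in rad, forces in N, time in s.
With the tool pointing down it reaches from about 325 to 750 mm from the base axis. Payload 7.6 kg.
Tool frame: the origin (TCP) lies between the finger pads; the fingertips stand ctrl.nose_length ahead of it and the grasp point (between the pads) lies 11 mm behind it (ctrl.nose_length is the distance from the TCP to the fingertips, in mm); z points along the fingers, y is the line along which they close (so a half turn about z gives the same grasp; the last joint's range is limited). The gripper opens to 85 mm and grips with 20 to 120 N. Pads are 22 mm wide; open, the fingers measure 114 mm over their backs; the gripper's body (76 mm by 85 mm) begins 54 mm behind the grasp point. The pads swing forward as they close: fully open they stand 13 mm farther back than shut.
Start: joints at [-0.07, 0.052, 1.401, -0, 1.689, -0.07], TCP at [525.019, 0.022, 239.323] pointing down, gripper open.
Joint ranges: [-2.9, 2.9], [-0.91, 2.17], [0.12, 2.37], [-1.06, 4.2], [0.26, 2.73], [-2.93, 2.93]. Speed limits (rad/s): [2.57, 2.57, 3.01, 3.14, 3.14, 3.14].

## Interface

Orientations are given as a 3x3 rotation matrix whose columns are the frame's x, y, z axes.
In Python, from workcell import ctrl gives the robot as it stands.
- The arm moves only by the tool servo_tool, never from a script. Its argument "targets" is text: rows parted by semicolons, each of 5 numbers parted by spaces: the opening, from 0 (shut) to 1 (fully open), then the shift along the tool's x, y, z as a fraction of full scale, then the turn about the tool's z as a fraction of full scale. In form: jaw dx dy dz spin; .... A call has 1 to 5 rows; each row is the pose to reach, as a shift and turn from the pose commanded when the call began, along the tool's axes at that moment; what a row does not reach only later rows make up. Full scale, the value 1, is 500 mm for a shift and 45 degrees for a turn. A row lasts 1/8 s, in which the tool goes at most 62.5 mm and 10.7 degrees, less where a joint would pass 70% of its speed; a pose out of reach is approached as far as the arm can. A call with a number of a shift or a turn outside -1 to 1 is refused whole. A call with a gripper value outside its range is refused whole. The fingers move at their own pace and stop on an object; "force" is the grip in N (left out, the last holds). Time passes only in rows, so rows that repeat a pose let the fingers close. It gives the time, the measured TCP pose, the force, the opening and the grip force at its end, in the units of the state.
- ctrl.get_state(): the state, without advancing time (a new reading comes with each control period).
- ctrl.get_image(name): name is "scene" or "side" or "wrist"; returns the picture (400x640x3 uint8, red, green, blue); there is no depth.
- ctrl.camera_info(name): a dict with "K" (3x3 intrinsics, pixels), "R" (3x3) and "t" (3): a world point X has camera coordinates R X + t; the wrist camera has in their place "T_tool_cam" (4x4, takes a point from camera to tool coordinates, whose origin is the TCP and whose axes are the flange's). Camera axes: x right, y down, z forward; pixel columns grow to the right and rows downward; lengths in mm; the calibration is good to about 2 mm. A picture is of the moment at which its call begins: read the wrist's pose just before it. camera_info takes no time and is no camera call.
- ctrl.close_job(): hands the job in; it is judged then, once.
Trained networks look in the newest picture that a camera, given by its name, has taken for a name from the list of things; names that differ only in an ending like _2 or _b are one class to them, and where a whole thing is asked for, a point or a joint stands for the part that bears it (a point fixed in the world has none). Each returns a list of dicts, best first, with "conf" (0 to 1); they miss things now and then, are a little off and sometimes report something else, mostly with a low value. They report only what shows in the picture. A call takes as long as a camera call. They do not tell look-alikes from the thing itself.
- ctrl.trace(camera, thing): "mask" (400x640 bool, what is visible of it) and "rect" ([left, top, right, bottom] in pixels, round what is visible of it).
- ctrl.mark_of(camera, thing): "uv" ([column, row] in pixels: a listed point, or the origin of a listed thing).
The state is a dict: "time_s": time; "joint_pos": joint angles; "qd": joint speeds; "effort": joint torques, N m; "position": TCP position; "tool_rot": TCP orientation; "contact_force": force on the tool from outside, world axes, zero at the start; "moment": the same for the moment, N m; "finger_gap": finger opening in mm; "grasp_force": force on a finger pad.
Only numpy, scipy, OpenCV 4.12 (cv2) and the standard library are available. Lean on these libraries where they do the work, as an engineer would, in place of code of your own. Each camera call takes 0.05 s, during which the arm holds its last target. There are 200 camera calls.

## Task

The locking plate on the clay-stove mould is held down by a hand nut with a left-hand thread. Unscrew the nut all the way until it just comes up against its stop, without wringing it hard at either end of its travel; then ease the slotted plate up and out from under the nut without forcing it, and set it down gently, flat and with its lug up, in the shallow metal tray. Leave the other things on the bench where they are.

Things in the scene. Friction and masses are not known exactly. Their poses are not given: they have to be found in the camera images.
- mould: Fixed terracotta mould box with a black band, 240 x 150 x 88 mm, on a dark board 260 x 170 mm. Origin on the axis of its upright spindle (12 mm thick), at the underside, on the bench. z up; +x is the way the plate is drawn out. The plate's seat is 94 mm above the origin, between two rails along x, 8 mm high, 48 mm apart, x = -40 to 110 mm.
- mould_lip (a point): Middle of the top edge of the low lip that crosses the plate's way out: 4 mm higher than the plate's seat, at x = 112 to 117 mm of the mould; axes as the mould's. The plate must be raised over it.
- handle_grip (a point): Point on the nut's axis, 12 mm below the top of its upright grip bar (64 mm long: the point's x; 14 mm thick: its y; 30 mm high). LEFT-HAND thread: turned CLOCKWISE seen from above the nut loosens and climbs 2.5 mm per rad. It needs 2.4 to 3.4 rad (differs each time) to reach its inner stop; the other way it meets its lower end within 1 rad.
- nut: The captive steel nut that carries the grip bar: round flange 36 mm across, 8 mm thick, with a 20 mm hub above it; origin at the centre of the flange's underside, 34 mm below handle_grip; the bar begins 16 mm above this origin. It stays where it is left. At its upper stop the underside is about 9 mm above the seated plate.
- handle (a joint): Twist of the grip bar against the nut (rad, positive clockwise from above). The bar is sprung on the nut, 2 N m per rad, so this tells the torque: about 0.1 (0.2 N m) while the thread turns, 0 when let go; against an end stop it grows with all further turning. Beyond 0.4 (0.8 N m) either way the thread is wrung.
- plate: Loose steel locking plate, 136 x 44 x 6 mm, 0.13 to 0.24 kg. Origin on its underside, on the spindle's axis while seated. Its x runs along it, from -26 to +110 mm; an open slot 18 mm wide from the -26 mm end to x = +26 mm straddles the spindle. It starts on the seat, its x along the mould's, 0.5 to 3 mm below the nut. It comes out from under the nut after 50 mm along x.
- plate_grip (a point): Grip point of the plate's upright lug (x = 81 to 109 mm of the plate, 12 mm thick in y, top 46 mm above the underside): at x = 95 mm, 34 mm above the underside, 12 mm below the lug's top; axes as the plate's.
- plate_mid (a point): Middle of the plate's underside (42 mm along its x from the origin); axes as the plate's.
- tray: The fixed shallow aluminium tray, 200 (its x) x 110 (its y) x 18 mm, walls and floor 4 mm thick. Origin at the centre of its underside.
- grate: Bystander: loose terracotta disc with dark holes, 140 mm across, 20 mm thick; origin under its centre.
- cup: Bystander: white plastic cup, 72 mm across, 85 mm high; origin under its centre.
- bowl: Bystander: terracotta bowl, 120 mm across, 50 mm high; origin under its centre.
- jar: Bystander: grey jar, 64 mm across, 100 mm high; origin under its centre.
- brush: Bystander: brush lying on the bench, along its own x; origin under its middle.
- scraper: Bystander: wooden-handled spatula lying on the bench, along its own x; origin under its middle.
- mallet: Bystander: small mallet lying on the bench, along its own x; origin under its middle.
Not all that is in view belongs to the job. Several things have the shape of the tray; the one meant has the colours described above. What is shaped like the plate but purple is not meant.

How it is judged (in metres and radians):
On the way, in this order (a step that is already met when the one before it is completed fails the run):
1. the nut is backed off right up to its stop (z of handle_grip in the frame of mould above 0.1427 m), for 0.1 s.
2. the plate is drawn out from under the nut (horizontal distance between plate and mould above 0.045 m), for 0.05 s.
At the end, for the whole second after the job is handed in: The plate lies flat on the tray's floor (within 4 mm of its height, tilt under 0.1 rad, lug up, its middle within 40 mm of the tray's centre along each side), at rest, and the nut is still up at its stop (within 1 mm of height) (z of plate_mid in the frame of tray between 0.001 and 0.008 m and x of plate_mid in the frame of tray between -0.04 and 0.04 m and y of plate_mid in the frame of tray between -0.04 and 0.04 m and angle between plate's own z axis and vertical below 0.1 rad and linear speed of plate below 0.02 m/s and z of handle_grip in the frame of mould above 0.142 m); the robot touches nothing.
It fails at once if the nut is wrung against an end of its travel (grip bar twisted beyond 0.4 rad, 0.8 N m) (value of joint handle above 0.4 rad or value of joint handle below -0.4 rad).
It fails at once if the plate is forced against the mould, its rails, lip or nut (over 40 N) (contact force between plate and mould above 40 N).
It fails at once if the plate is banged down in the tray (over 60 N) (contact force between plate and tray above 60 N).
It fails at once if a bystander is moved by more than 30 mm (distance of any of grate, cup, bowl, jar, brush, scraper, mallet from where it was at the start of the episode above 0.03 m).
It also fails if it takes over 72 s, if anything falls off the work surface, if the arm or the gripper's body presses on something with over 40 N, if the wrist force passes 120 N, or if a joint passes its speed limit or range.

## Working session

There is one attempt and no reset: what is moved stays moved. The work goes in short steps, Python scripts to look and compute and a tool call to move; the robot and the scene stay as the last step left them, time stands still between calls to the robot, and variables do not carry over. Pictures are saved under pics/ and viewed, at most 10 in all, crops included, and the job is handed in when it is done.

Besides the shell and the picture viewer there is one more tool, called after "Emit:" by a JSON object that holds its "api" and its "payload", one argument or row to a line. servo_tool: Moves the arm, as the interface text tells. Its arguments: {"type":"object","properties":{"targets":{"type":"string"},"force":{"type":"number"}},"required":["targets"]}

```bash
mkdir -p pics; cat > h.py <<'E'
import numpy as np, cv2
from workcell import ctrl
def cam(n):
    i=ctrl.camera_info(n); K=np.array(i["K"])
    if n=="wrist":
        s=ctrl.get_state(); T=np.eye(4); T[:3,:3]=s["tool_rot"]; T[:3,3]=s["position"]
        M=np.linalg.inv(T@np.array(i["T_tool_cam"])); return K,M[:3,:3],M[:3,3]
    return K,np.array(i["R"]),np.array(i["t"])
def onz(c,uv,z):
    K,R,t=c; d=R.T@np.linalg.solve(K,[uv[0],uv[1],1]); o=-R.T@t
    return o+d*(z-o[2])/d[2]
def proj(c,X):
    K,R,t=c; p=K@(R@np.array(X,float)+t); return p[:2]/p[2]
def tri(cs,uvs):
    A=[];b=[]
    for (K,R,t),uv in zip(cs,uvs):
        P=K@np.c_[R,t]
        for k in (0,1):
            r=uv[k]*P[2]-P[k]; A.append(r[:3]); b.append(-r[3])
    return np.linalg.lstsq(np.array(A),np.array(b),rcond=None)[0]
def save(n,f): 
    im=ctrl.get_image(n); cv2.imwrite("pics/"+f,im[:,:,::-1]); return im
E
python3 - <<'E'
from h import *
cs={n:cam(n) for n in("scene","side","wrist")}
ims=[save(n,n+"0.png") for n in cs]
cv2.imwrite("pics/ss.png",np.vstack(ims[:2])[:,:,::-1][:, :][::1])
for th in("handle_grip","plate_grip","mould_lip","tray","mould"):
    for n in cs:
        print(th,n,[(round(m["conf"],2),np.round(m["uv"],1).tolist()) for m in ctrl.mark_of(n,th)][:4])
print(ctrl.nose_length, {k:np.round(v,3).tolist() for k,v in ctrl.get_state().items()})
for n in cs: print(n,-cs[n][1].T@cs[n][2])
E
```

```text
handle_grip scene [(0.5, [316.6, 206.6])]
handle_grip side []
handle_grip wrist [(0.93, [351.5, 177.2])]
plate_grip scene [(0.62, [286.7, 205.7]), (0.19, [384.6, 200.8])]
plate_grip side [(0.79, [253.4, 161.0]), (0.78, [352.2, 208.3]), (0.52, [341.9, 206.0]), (0.21, [354.9, 216.2])]
plate_grip wrist [(0.86, [374.0, 298.8]), (0.26, [350.0, 177.3])]
mould_lip scene [(0.79, [278.9, 208.6])]
mould_lip side [(0.94, [353.8, 215.2]), (0.51, [386.6, 204.2]), (0.17, [336.1, 202.0])]
mould_lip wrist [(0.95, [368.8, 298.3])]
tray scene [(0.84, [227.2, 190.1]), (0.75, [234.1, 133.7])]
tray side [(0.9, [245.2, 372.4]), (0.81, [357.6, 316.3])]
tray wrist []
mould scene [(0.83, [319.6, 227.8]), (0.31, [287.6, 204.7])]
mould side [(0.68, [330.7, 225.7]), (0.35, [336.1, 201.1])]
mould wrist [(0.92, [338.7, 155.3]), (0.73, [543.9, 63.6])]
8.0 {'time_s': 0.9, 'joint_pos': [-0.07, 0.052, 1.401, 0.0, 1.689, -0.07], 'qd': [0.001, -0.0, -0.001, -0.001, -0.0, -0.001], 'effort': [0.0, -38.153, -36.031, -0.0, 0.0, -0.0], 'position': [525.016, 0.037, 239.316], 'tool_rot': [[-0.0, 1.0, 0.0], [1.0, 0.0, 0.0], [0.0, 0.0, -1.0]], 'contact_force': [-0.275, -0.152, 0.456], 'moment': [0.034, -0.0, -0.001], 'grasp_force': 0.0, 'finger_gap': 85.543}
scene [1284.50361046  300.91803019 1207.24644134]
side [ 302.96621977 -971.17045857  693.42343596]
wrist [523.81788873  65.70740833 373.1491369 ]
```

View pics/scene0.png

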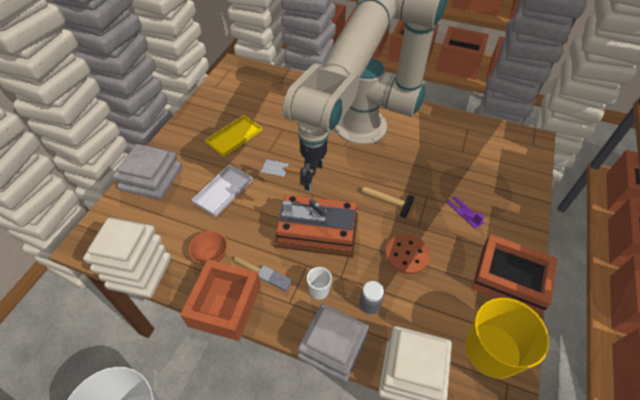

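View pics/side0.png

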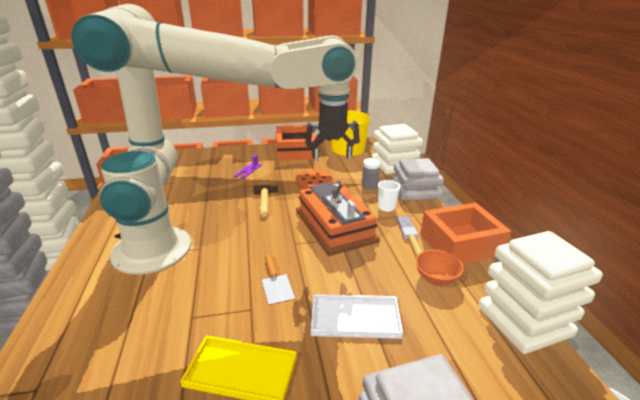

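The scene shows the aluminium tray at scene (225,190) and side (357,316). The yellow tray and the purple plate are look-alikes. The mould is at scene (317,222), with the plate's lug pointing toward −y.

View pics/wrist0.png

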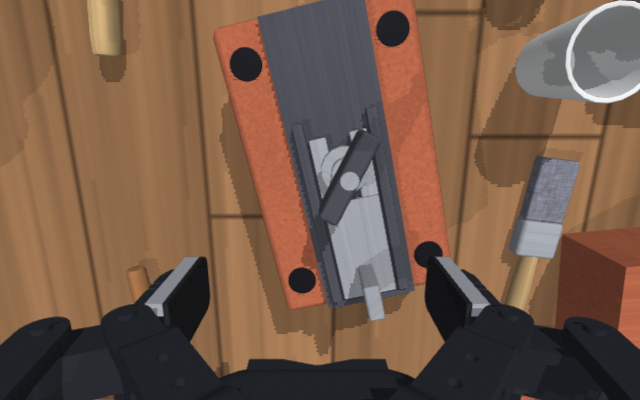

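```bash
python3 - <<'E'
from h import *
s,d,w=cam("scene"),cam("side"),cam("wrist")
print("handle",tri([s,w],[(316.6,206.6),(351.5,177.2)]))
for z in(125,128,132,135,140):print(z,onz(w,(351.5,177.2),z))
print("plate_grip",tri([s,w,d],[(286.7,205.7),(374,298.8),(352.2,208.3)]),onz(w,(374,298.8),128))
print("lip",tri([s,w,d],[(278.9,208.6),(368.8,298.3),(353.8,215.2)]),onz(w,(368.8,298.3),98))
print("mould",tri([s,d,w],[(319.6,227.8),(330.7,225.7),(338.7,155.3)]),onz(w,(338.7,155.3),0))
print("tray",tri([s,d],[(227.2,190.1),(357.6,316.3)]),onz(s,(227.2,190.1),0),onz(d,(357.6,316.3),0))
for n,c in(("scene",s),("side",d)):
  for m in ctrl.trace(n,"tray"):
    r=cv2.minAreaRect(cv2.findNonZero(m["mask"].astype(np.uint8)))
    ps=np.argwhere(m["mask"])[:,::-1]; X=np.array([onz(c,p,10)[:2] for p in ps],np.float32)
    print(n,m["conf"],m["rect"],cv2.minAreaRect(X))
    print(cv2.boxPoints(cv2.minAreaRect(X)).round().tolist())
E
```

```text
handle [547.22942194  17.94754049 138.49715252]
125 [548.31355359  17.43759926 125.        ]
128 [548.01936771  18.01924814 128.        ]
132 [547.62711987  18.79477998 132.        ]
135 [547.33293399  19.37642886 135.        ]
140 [546.84262419  20.34584366 140.        ]
plate_grip [568.91484237 -77.97756815 123.10483398] [567.34119494 -75.94297809 128.        ]
lip [572.10484323 -95.79794578 105.25191013] [568.18609567 -92.73530059  98.        ]
mould [537.58670762  19.88275934   4.64433802] [546.75646511  16.29063401   0.        ]
tray [ 508.32699061 -349.86500461    1.73126264] [ 499.06927455 -347.50421456    0.        ] [ 516.55624554 -355.30736175    0.        ]
scene 0.71 [193.2, 164.6, 252.1, 214.0] ((504.2718200683594, -363.5328369140625), (123.49423217773438, 211.06663513183594), 77.25009155273438)
[[388.0, -400.0], [594.0, -447.0], [621.0, -327.0], [415.0, -280.0]]
side 0.83 [182.8, 339.7, 293.1, 400.0] ((246.30404663085938, -450.92742919921875), (121.23399353027344, 205.71688842773438), 67.58460998535156)
[[128.0, -468.0], [318.0, -546.0], [365.0, -434.0], [174.0, -356.0]]
side 0.58 [312.3, 295.6, 406.5, 337.9] ((508.4554443359375, -359.2762145996094), (126.9214096069336, 202.1879119873047), 77.92819213867188)
[[396.0, -400.0], [594.0, -442.0], [621.0, -318.0], [423.0, -276.0]]
side 0.49 [327.0, 196.2, 357.3, 220.3] ((600.9974365234375, 116.66307067871094), (68.70621490478516, 156.39364624023438), 15.430540084838867)
[[547.0, 183.0], [589.0, 32.0], [655.0, 50.0], [613.0, 201.0]]
```

The wrist view shows the bar running from (330,215) to (370,138), about 62° from world x. The lug is at (373,300). To keep joint 6 in range, I'll pre-turn anticlockwise by about 152°.

Emit:
{"api": "servo_tool", "payload": {
  "targets": "1 0.019 0.022 0.05 -0.22; 1 0.038 0.044 0.1 -0.44; 1 0.038 0.044 0.1 -0.66; 1 0.038 0.044 0.1 -0.85; 1 0.038 0.044 0.1 -0.85"
}}

```text
time_s: 1.62
position: [547.1, 19.0, 189.3]
tool_rot: [[-0.618, 0.786, 0.0], [0.786, 0.618, -0.0], [-0.0, 0.0, -1.0]]
contact_force: [-0.6, -0.1, 0.5]
finger_gap: 85.0
grasp_force: 0.0
```

Emit:
{"api": "servo_tool", "payload": {
  "targets": "1 0 0 0 -0.22; 1 0 0 0 -0.44; 1 0 0 0 -0.66; 1 0 0 0 -0.85; 1 0 0 0 -0.85"
}}

```text
time_s: 2.25
position: [547.0, 19.0, 189.4]
tool_rot: [[-0.971, 0.237, 0.0], [0.237, 0.971, -0.0], [-0.0, 0.0, -1.0]]
contact_force: [0.1, 0.2, 0.4]
finger_gap: 85.5
grasp_force: 0.0
```

Emit:
{"api": "servo_tool", "payload": {
  "targets": "1 0 0 0 -0.22; 1 0 0 0 -0.44; 1 0 0 0 -0.66; 1 0 0 0 -0.85; 1 0 0 0 -0.85"
}}

```text
time_s: 2.88
position: [547.0, 19.0, 189.4]
tool_rot: [[-0.91, -0.414, 0.0], [-0.414, 0.91, -0.0], [-0.0, -0.0, -1.0]]
contact_force: [-0.6, -0.1, -0.6]
finger_gap: 85.5
grasp_force: 0.0
```

Emit:
{"api": "servo_tool", "payload": {
  "targets": "1 0 0 0 -0.22; 1 0 0 0 -0.44; 1 0 0 0 -0.66; 1 0 0 0 -0.85; 1 0 0 0 -0.85"
}}

```text
time_s: 3.5
position: [547.0, 19.0, 189.4]
tool_rot: [[-0.46, -0.888, 0.0], [-0.888, 0.46, -0.0], [-0.0, -0.0, -1.0]]
contact_force: [1.3, -0.1, 0.3]
finger_gap: 85.0
grasp_force: 0.0
```

```bash
python3 - <<'E'
from h import *
w=cam("wrist"); save("wrist","w1.png"); st=ctrl.get_state()
print(st["time_s"],st["position"],st["tool_rot"],st["joint_pos"],st["moment"])
print("tooly deg",np.degrees(np.arctan2(st["tool_rot"][1][1],st["tool_rot"][0][1])))
for m in ctrl.mark_of("wrist","handle_grip"): print(m["conf"],m["uv"],onz(w,m["uv"],136))
for m in ctrl.mark_of("wrist","plate_grip"): print(m["conf"],m["uv"],onz(w,m["uv"],128))
for m in ctrl.trace("wrist","handle_grip"): print(m["conf"],m["rect"],cv2.minAreaRect(cv2.findNonZero(m["mask"].astype(np.uint8))))
E
```

```text
3.55 [547.02564614  18.98865196 189.34669314] [[-4.60204101e-01 -8.87813140e-01  1.15444948e-04]
 [-8.87813147e-01  4.60204101e-01 -2.29741745e-05]
 [-3.27314647e-05 -1.13066352e-04 -9.99999993e-01]] [-3.27580934e-02  1.34955844e-01  1.41200657e+00 -1.91861650e-05
  1.59451410e+00 -2.69612612e+00] [0.00813623 0.01103729 0.00905571]
tooly deg 152.5997212282152
0.59 [322.9, 225.4] [542.28851371  18.90553465 136.        ]
0.5 [191.5, 66.9] [562.07004807 -83.54907334 136.        ]
0.67 [205.7, 91.0] [563.85616227 -72.09149866 128.        ]
0.56 [309.2, 166.3, 336.0, 288.0] ((320.0, 228.0), (122.0, 28.0), 90.0)
```

View pics/w1.png

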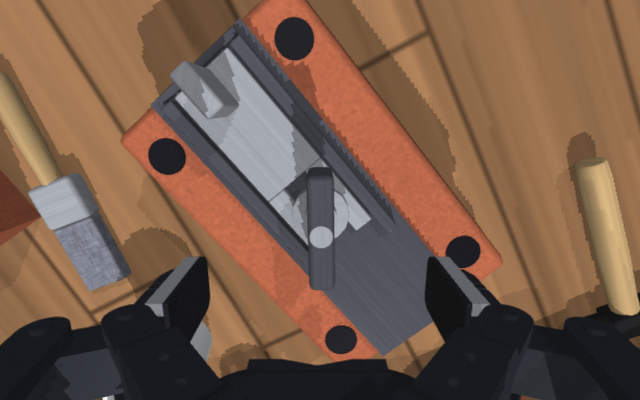

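The bar is vertical in the wrist view, running from (320,168) to (320,288), so the jaws are aligned with it. I'll descend and grip.

Emit:
{"api": "servo_tool", "payload": {
  "targets": "1 0.001 0.0025 0.06 0; 1 0.001 0.0025 0.1 0; 1 0.001 0.0025 0.129 0; 1 0.001 0.0025 0.129 0"
}}

```text
time_s: 4.2
position: [545.2, 19.1, 123.8]
tool_rot: [[-0.455, -0.891, -0.002], [-0.891, 0.455, 0.0], [0.001, 0.002, -1.0]]
contact_force: [0.5, 0.1, 0.3]
finger_gap: 85.2
grasp_force: 0.0
```

Emit:
{"api": "servo_tool", "payload": {
  "targets": "0 0 0 0 0; 0 0 0 0 0; 0 0 0 0 0; 0 0 0 0 0; 0 0 0 0 0",
  "force": 50
}}

```text
time_s: 4.82
position: [545.4, 19.4, 125.9]
tool_rot: [[-0.454, -0.891, -0.0], [-0.891, 0.454, 0.0], [-0.0, 0.001, -1.0]]
contact_force: [-5.2, 0.5, 6.1]
finger_gap: 13.4
grasp_force: 73.8
```

```bash
cat > s.py <<'E'
from h import *
st=ctrl.get_state()
for k in("time_s","position","contact_force","moment","grasp_force","finger_gap"): print(k,np.round(st[k],3))
R=st["tool_rot"];print("yaw",np.degrees(np.arctan2(R[1][1],R[0][1])),"tool-frame force",np.round(np.array(R).T@st["contact_force"],2),"q6",st["joint_pos"][5])
E
python3 s.py
```

```text
time_s 4.825
position [545.427  19.445 125.853]
contact_force [-5.202  0.511  6.089]
moment [ 0.195  0.987 -0.008]
grasp_force 73.837
finger_gap 13.36
yaw 153.01398364176475 tool-frame force [ 1.9   4.87 -6.09] q6 -2.702892967550584
```

Emit:
{"api": "servo_tool", "payload": {
  "targets": "0 0 0 -0.001 0.15; 0 0 0 -0.0015 0.35; 0 0 0 -0.0025 0.55; 0 0 0 -0.0035 0.75; 0 0 0 -0.004 0.85"
}}

```text
time_s: 5.45
position: [545.3, 19.4, 127.5]
tool_rot: [[-0.909, -0.416, -0.001], [-0.416, 0.909, 0.0], [0.001, 0.001, -1.0]]
contact_force: [-4.9, 0.6, 4.9]
finger_gap: 13.4
grasp_force: 73.1
```

```bash
python3 s.py
```

```text
time_s 5.45
position [545.253  19.429 127.474]
contact_force [-4.941  0.57   4.88 ]
moment [0.138 0.855 0.241]
grasp_force 73.149
finger_gap 13.377
yaw 114.59155141630225 tool-frame force [ 4.26  2.58 -4.88] q6 -2.0322174952763374
```

Emit:
{"api": "servo_tool", "payload": {
  "targets": "0 0 0 -0.001 0.2; 0 0 0 -0.0015 0.4; 0 0 0 -0.0025 0.6; 0 0 0 -0.0035 0.75; 0 0 0 -0.0035 0.85"
}}

```text
time_s: 6.08
position: [545.1, 19.5, 129.1]
tool_rot: [[-0.972, 0.236, -0.001], [0.236, 0.972, 0.0], [0.001, 0.0, -1.0]]
contact_force: [-5.3, 1.3, 5.3]
finger_gap: 13.5
grasp_force: 73.4
```

Emit:
{"api": "servo_tool", "payload": {
  "targets": "0 0 0 -0.001 0.2; 0 0 0 -0.0015 0.4; 0 0 0 -0.0025 0.6; 0 0 0 -0.0035 0.75; 0 0 0 -0.0035 0.85"
}}

```text
time_s: 6.7
position: [545.1, 19.6, 130.8]
tool_rot: [[-0.617, 0.787, -0.001], [0.787, 0.617, 0.001], [0.001, -0.001, -1.0]]
contact_force: [-4.5, 2.3, 5.3]
finger_gap: 13.3
grasp_force: 73.3
```

```bash
python3 s.py
```

```text
time_s 6.7
position [545.089  19.597 130.799]
contact_force [-4.546  2.273  5.338]
moment [0.269 0.983 0.206]
grasp_force 73.334
finger_gap 13.255
yaw 38.121389849670244 tool-frame force [ 4.6  -2.18 -5.33] q6 -0.6974605227729744
```

Emit:
{"api": "servo_tool", "payload": {
  "targets": "0 0 0 -0.001 0.15; 0 0 0 -0.0015 0.3; 0 0 0 -0.002 0.45; 0 0 0 -0.002 0.45"
}}

```text
time_s: 7.2
position: [545.1, 19.7, 131.7]
tool_rot: [[-0.308, 0.951, -0.001], [0.951, 0.308, 0.001], [0.001, -0.001, -1.0]]
contact_force: [-4.8, 3.0, 3.7]
finger_gap: 13.6
grasp_force: 73.1
```

```bash
python3 s.py|grep mom
```

```text
moment [0.297 0.956 0.14 ]
```

Emit:
{"api": "servo_tool", "payload": {
  "targets": "0 0 0 -0.0005 0.1; 0 0 0 -0.0005 0.1"
}}

```text
time_s: 7.45
position: [545.1, 19.7, 131.9]
tool_rot: [[-0.234, 0.972, -0.001], [0.972, 0.234, 0.001], [0.001, -0.001, -1.0]]
contact_force: [-4.6, 2.3, 4.3]
finger_gap: 13.5
grasp_force: 73.0
```

```bash
python3 s.py|grep mom
```

```text
moment [0.324 0.983 0.206]
```

Emit:
{"api": "servo_tool", "payload": {
  "targets": "0 0 0 -0.0005 0.1; 0 0 0 -0.0005 0.1"
}}

```text
time_s: 7.7
position: [545.1, 19.7, 132.2]
tool_rot: [[-0.157, 0.988, -0.001], [0.988, 0.157, 0.001], [0.001, -0.001, -1.0]]
contact_force: [-4.3, 2.1, 2.9]
finger_gap: 13.3
grasp_force: 73.0
```

```bash
python3 s.py
```

```text
time_s 7.7
position [545.123  19.696 132.173]
contact_force [-4.346  2.069  2.92 ]
moment [0.405 0.923 0.15 ]
grasp_force 72.98
finger_gap 13.266
yaw 9.006518483257732 tool-frame force [ 2.73 -3.97 -2.91] q6 -0.18927069198353283
```

Emit:
{"api": "servo_tool", "payload": {
  "targets": "0 0 0 -0.0005 0.12; 0 0 0 -0.001 0.24; 0 0 0 -0.001 0.24"
}}

```text
time_s: 8.07
position: [545.1, 19.7, 132.6]
tool_rot: [[0.031, 1.0, -0.001], [1.0, -0.031, 0.001], [0.001, -0.001, -1.0]]
contact_force: [-5.2, 2.9, 3.6]
finger_gap: 13.4
grasp_force: 72.9
```

```bash
python3 s.py|egrep "mom|yaw"
```

```text
moment [0.386 0.862 0.154]
yaw -1.8029805014565266 tool-frame force [ 2.77 -5.32 -3.59] q6 -0.0005721584334052514
```

Emit:
{"api": "servo_tool", "payload": {
  "targets": "0 0 0 -0.0005 0.12; 0 0 0 -0.001 0.24; 0 0 0 -0.001 0.24"
}}

```text
time_s: 8.45
position: [545.2, 19.8, 132.8]
tool_rot: [[0.216, 0.976, -0.001], [0.976, -0.216, 0.001], [0.001, -0.001, -1.0]]
contact_force: [-3.5, 3.9, 1.6]
finger_gap: 13.3
grasp_force: 70.0
```

```bash
python3 s.py|egrep "mom|yaw"
```

```text
moment [0.624 0.798 0.344]
yaw -12.487716243815482 tool-frame force [ 3.09 -4.29 -1.62] q6 0.18592774015136446
```

Emit:
{"api": "servo_tool", "payload": {
  "targets": "0 0 0 0 0.08; 0 0 0 0 0.08"
}}

```text
time_s: 8.7
position: [545.2, 19.7, 132.8]
tool_rot: [[0.276, 0.961, -0.001], [0.961, -0.276, 0.001], [0.0, -0.001, -1.0]]
contact_force: [-4.4, 3.6, 2.4]
finger_gap: 13.5
grasp_force: 71.0
```

```bash
python3 s.py|egrep "mom|yaw"
```

```text
moment [0.635 0.831 0.556]
yaw -16.03625685678698 tool-frame force [ 2.24 -5.21 -2.39] q6 0.2478644469329157
```

The torque is rising steadily (0.15, 0.34, 0.56 N m), so the nut is at its stop. I'll relax the spring, release the bar and rise.

Emit:
{"api": "servo_tool", "payload": {
  "targets": "0 0 0 0 -0.13; 0 0 0 0 -0.27; 0 0 0 0 -0.27"
}}

```text
time_s: 9.07
position: [545.3, 19.6, 132.8]
tool_rot: [[0.067, 0.998, -0.001], [0.998, -0.067, 0.001], [0.001, -0.001, -1.0]]
contact_force: [-3.5, 3.0, 2.4]
finger_gap: 13.0
grasp_force: 68.1
```

```bash
python3 s.py|egrep "mom|yaw"
```

```text
moment [ 0.605  0.76  -0.149]
yaw -3.8545025878594665 tool-frame force [ 2.73 -3.68 -2.38] q6 0.03502282351900019
```

Emit:
{"api": "servo_tool", "payload": {
  "targets": "0.6 0 0 0 0; 0.6 0 0 0 0; 0.6 0 0 0 0; 0.6 0 0 -0.05 0; 0.6 0 0 -0.12 0"
}}

```text
time_s: 9.7
position: [545.1, 19.0, 192.4]
tool_rot: [[0.07, 0.998, -0.002], [0.998, -0.07, -0.0], [-0.0, -0.002, -1.0]]
contact_force: [0.4, -0.1, 0.5]
finger_gap: 51.3
grasp_force: 0.0
```

```bash
python3 s.py|egrep "mom|yaw|pos"
```

```text
position [545.127  19.03  192.357]
moment [ 0.04 -0.03 -0.04]
yaw -4.040427643598951 tool-frame force [-0.09  0.39 -0.49] q6 0.03779950797339821
```

Emit:
{"api": "servo_tool", "payload": {
  "targets": "0.6 -0.06 0.02 0 -0.18; 0.6 -0.12 0.04 0 -0.365; 0.6 -0.183 0.054 0 -0.365; 0.6 -0.183 0.054 0 -0.365"
}}

```text
time_s: 10.2
position: [566.2, -75.9, 192.5]
tool_rot: [[-0.212, 0.977, -0.0], [0.977, 0.212, -0.0], [-0.0, -0.0, -1.0]]
contact_force: [-0.0, -0.0, 0.1]
finger_gap: 51.1
grasp_force: 0.0
```

```bash
python3 - <<'E'
from h import *
w=cam("wrist"); save("wrist","w2.png"); st=ctrl.get_state()
print(st["position"],w[0])
for t,z in(("plate_grip",128),("handle_grip",143),("mould_lip",98)):
  for m in ctrl.mark_of("wrist",t): print(t,m["conf"],m["uv"],onz(w,m["uv"],z))
E
python3 s.py|grep yaw
```

```text
[566.11317882 -74.62017519 192.54440209] [[360.80239513   0.         316.91729901]
 [  0.         360.80239513 202.7015779 ]
 [  0.           0.           1.        ]]
plate_grip 0.66 [320.3, 218.6] [566.52552019 -72.82240259 128.        ]
handle_grip 0.71 [320.4, 33.7] [546.07051629  20.66705608 143.        ]
mould_lip 0.78 [317.9, 233.0] [569.40665659 -92.29675199  98.        ]
yaw 12.428141830806473 tool-frame force [ 0.09 -0.33  0.06] q6 -0.4102588272264832
```

View pics/w2.png

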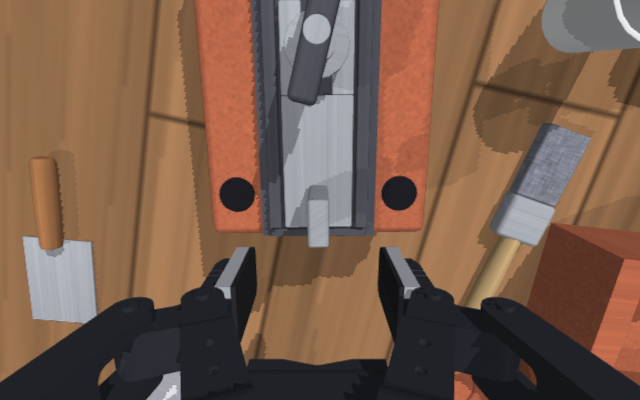

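The jaws (mid column 317) line up with the lug (318,218) and the mould edges are parallel to the image, so I'll descend and grip the lug.

Emit:
{"api": "servo_tool", "payload": {
  "targets": "0.6 0 0 0.06 0; 0.6 0 0 0.12 0; 0.6 0 0 0.15 0; 0.6 0 0 0.15 0"
}}

```text
time_s: 10.9
position: [565.8, -73.4, 117.1]
tool_rot: [[-0.215, 0.977, -0.002], [0.977, 0.215, 0.0], [0.001, -0.002, -1.0]]
contact_force: [0.8, 0.1, -0.4]
finger_gap: 51.3
grasp_force: 0.0
```

Emit:
{"api": "servo_tool", "payload": {
  "targets": "0 0 0 0 0; 0 0 0 0 0; 0 0 0 0 0; 0 0 0 0 0; 0 0 0 0 0",
  "force": 80
}}

```text
time_s: 11.52
position: [566.8, -74.2, 119.3]
tool_rot: [[-0.214, 0.977, 0.003], [0.977, 0.214, -0.0], [-0.001, 0.002, -1.0]]
contact_force: [-1.0, 0.4, 5.1]
finger_gap: 11.2
grasp_force: 80.2
```

```bash
python3 s.py
```

```text
time_s 11.525
position [566.834 -74.185 119.309]
contact_force [-0.974  0.418  5.114]
moment [-0.004  0.173  0.029]
grasp_force 80.186
finger_gap 11.202
yaw 12.373608275490756 tool-frame force [ 0.61 -0.85 -5.12] q6 -0.41070241664328916
```

Emit:
{"api": "servo_tool", "payload": {
  "targets": "0 0 0 -0.003 0; 0 0 0 -0.006 0; 0 0 0 -0.009 0; 0 0 0 -0.012 0; 0 0 0 -0.012 0"
}}

```text
time_s: 12.15
position: [566.2, -74.0, 123.9]
tool_rot: [[-0.214, 0.977, 0.0], [0.977, 0.214, -0.0], [-0.0, 0.0, -1.0]]
contact_force: [1.0, 0.4, -2.6]
finger_gap: 10.7
grasp_force: 79.1
```

```bash
python3 s.py; python3 - <<'E'
from h import *
im=save("side","side1.png"); cv2.imwrite("pics/side1c.png",cv2.resize(im[150:270,270:430,::-1],None,fx=5,fy=5,interpolation=cv2.INTER_CUBIC))
E
```

```text
time_s 12.15
position [566.173 -74.024 123.869]
contact_force [ 0.995  0.374 -2.599]
moment [-0.037 -0.001 -0.011]
grasp_force 79.089
finger_gap 10.674
yaw 12.374544300870692 tool-frame force [0.15 1.05 2.6 ] q6 -0.41066115423166993
```

View pics/side1c.png

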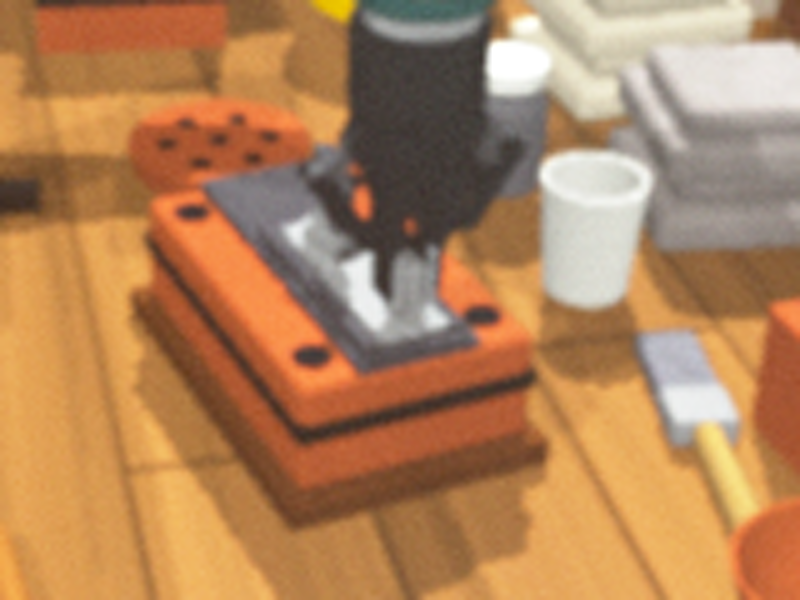

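The side crop shows the plate held by its lug with about 2.6 N of weight on the tool. I'll raise it a little more and draw it along its axis.

Emit:
{"api": "servo_tool", "payload": {
  "targets": "0 0 0 -0.0015 0; 0 0 0 -0.003 0; 0 -0.01 0 -0.003 0; 0 -0.025 0 -0.003 0; 0 -0.025 0 -0.003 0"
}}

```text
time_s: 12.82
position: [568.9, -87.0, 125.3]
tool_rot: [[-0.213, 0.977, 0.0], [0.977, 0.213, -0.0], [-0.0, 0.0, -1.0]]
contact_force: [-0.7, 0.4, -2.7]
finger_gap: 10.7
grasp_force: 79.1
```

```bash
python3 s.py
```

```text
time_s 12.825
position [568.897 -86.989 125.263]
contact_force [-0.724  0.368 -2.736]
moment [-0.073 -0.01   0.021]
grasp_force 79.09
finger_gap 10.652
yaw 12.320803320027647 tool-frame force [ 0.51 -0.63  2.74] q6 -0.4308665254878365
```

Emit:
{"api": "servo_tool", "payload": {
  "targets": "0 -0.02 0 0 0; 0 -0.04 0 0 0; 0 -0.06 0 0 0; 0 -0.08 0 0 0; 0 -0.09 0 0 0"
}}

```text
time_s: 13.45
position: [578.6, -131.0, 125.3]
tool_rot: [[-0.214, 0.977, 0.0], [0.977, 0.214, -0.0], [-0.0, 0.0, -1.0]]
contact_force: [-0.3, 0.2, -2.5]
finger_gap: 11.0
grasp_force: 79.1
```

```bash
python3 s.py
```

```text
time_s 13.45
position [ 578.579 -131.009  125.271]
contact_force [-0.282  0.172 -2.54 ]
moment [-0.068  0.001 -0.034]
grasp_force 79.077
finger_gap 10.998
yaw 12.338132647642501 tool-frame force [ 0.23 -0.24  2.54] q6 -0.5002562297818011
```

Emit:
{"api": "servo_tool", "payload": {
  "targets": "0 -0.02 0 0 0; 0 -0.04 0 -0.01 0; 0 -0.07 0 -0.04 0; 0 -0.11 0 -0.08 0; 0 -0.15 0 -0.12 0"
}}

```text
time_s: 14.08
position: [594.7, -204.4, 186.4]
tool_rot: [[-0.214, 0.977, 0.0], [0.977, 0.214, -0.0], [-0.0, 0.0, -1.0]]
contact_force: [-0.1, -0.3, -1.6]
finger_gap: 10.7
grasp_force: 79.0
```

Emit:
{"api": "servo_tool", "payload": {
  "targets": "0 -0.06 -0.02 0 -0.2; 0 -0.12 -0.03 0 -0.4; 0 -0.18 -0.04 0 -0.6; 0 -0.22 -0.06 0 -0.8; 0 -0.22 -0.06 0 -0.8"
}}

```text
time_s: 14.7
position: [588.3, -319.2, 185.3]
tool_rot: [[-0.746, 0.666, 0.0], [0.666, 0.746, -0.0], [-0.0, -0.0, -1.0]]
contact_force: [0.4, -0.2, -1.6]
finger_gap: 10.5
grasp_force: 79.0
```

```bash
python3 s.py; python3 - <<'E'
from h import *
w,d,s=cam("wrist"),cam("side"),cam("scene"); save("wrist","w3.png");save("scene","scene2.png");save("side","side2.png")
for n,c in(("wrist",w),("side",d),("scene",s)):
  for t in ("tray","bowl"):
    for m in ctrl.mark_of(n,t): print(n,t,round(m["conf"],2),m["uv"],onz(c,m["uv"],0).round(1))
E
```

```text
time_s 14.7
position [ 588.255 -319.173  185.31 ]
contact_force [ 0.408 -0.245 -1.59 ]
moment [-0.042 -0.058 -0.004]
grasp_force 78.975
finger_gap 10.466
yaw 48.23371833223116 tool-frame force [-0.47  0.09  1.59] q6 -1.394089571526662
wrist tray 0.92 [221.7, 142.6] [ 506.  -358.4    0. ]
wrist bowl 0.58 [474.4, 269.6] [ 754.1 -263.9    0. ]
side tray 0.93 [355.6, 318.3] [ 510.3 -360.3    0. ]
side tray 0.93 [242.0, 371.3] [ 249.6 -451.4    0. ]
side tray 0.32 [388.6, 235.5] [697.4 -61.1   0. ]
side tray 0.21 [349.3, 234.8] [579.9 -35.9   0. ]
side tray 0.21 [366.4, 241.1] [622.1 -76.4   0. ]
side bowl 0.87 [433.7, 276.0] [ 753.3 -257.8    0. ]
side bowl 0.62 [386.2, 204.6] [751.2 114.9   0. ]
scene tray 0.97 [234.1, 132.2] [ 224.1 -464.9    0. ]
scene tray 0.73 [222.2, 191.4] [ 510.9 -361.4    0. ]
scene bowl 0.84 [210.7, 254.0] [ 752.5 -270.4    0. ]
scene bowl 0.49 [402.2, 254.1] [529.7 306.4   0. ]
scene bowl 0.33 [385.0, 201.0] [341.2 196.3   0. ]
```

View pics/w3.png

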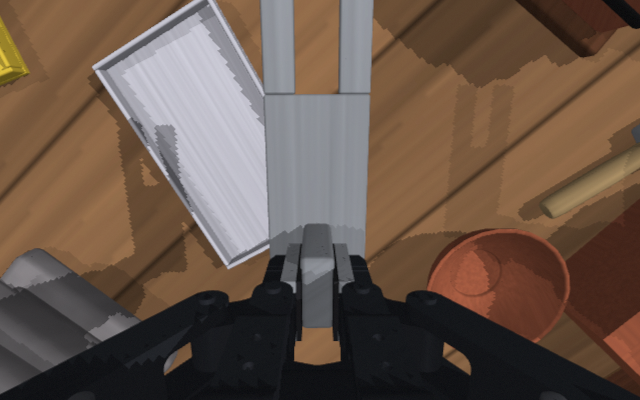

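The plate is held firmly and aligned with the tool. The tray centre is about (508.5, −359.5), and the bowl is well clear. I'll align over the tray and come down partway.

Emit:
{"api": "servo_tool", "payload": {
  "targets": "0 -0.01 -0.04 0 -0.2; 0 -0.02 -0.08 0 -0.4; 0 -0.027 -0.115 0 -0.6; 0 -0.027 -0.115 0 -0.65; 0 -0.027 -0.115 0 -0.65"
}}

```text
time_s: 15.78
position: [560.7, -369.2, 185.4]
tool_rot: [[-0.977, 0.215, 0.0], [0.215, 0.977, 0.0], [-0.0, 0.0, -1.0]]
contact_force: [0.9, 1.2, -2.9]
finger_gap: 10.4
grasp_force: 79.0
```

Emit:
{"api": "servo_tool", "payload": {
  "targets": "0 0 0 0.05 0; 0 0 0 0.12 0; 0 0 0 0.19 0; 0 0 0 0.24 0; 0 0 0 0.24 0"
}}

```text
time_s: 16.4
position: [559.7, -368.0, 62.6]
tool_rot: [[-0.977, 0.215, -0.004], [0.215, 0.977, 0.003], [0.005, 0.002, -1.0]]
contact_force: [-0.7, 0.6, -1.2]
finger_gap: 10.6
grasp_force: 78.9
```

```bash
python3 s.py; python3 - <<'E'
from h import *
save("wrist","w4.png")
E
```

```text
time_s 16.4
position [ 559.72  -368.016   62.595]
contact_force [-0.672  0.575 -1.189]
moment [-0.001 -0.089 -0.033]
grasp_force 78.927
finger_gap 10.649
yaw 77.60392691619953 tool-frame force [0.77 0.42 1.19] q6 -1.9912244096097351
```

View pics/w4.png

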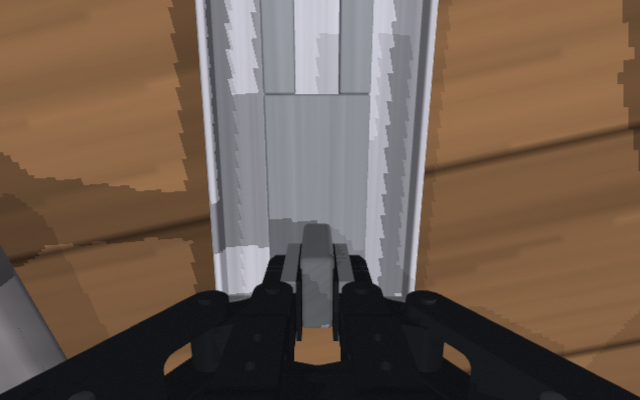

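The plate is centred over the tray, parallel to its walls. I'll lower it gently.

Emit:
{"api": "servo_tool", "payload": {
  "targets": "0 0 0 0.015 0; 0 0 0 0.03 0; 0 0 0 0.045 0; 0 0 0 0.056 0; 0 0 0 0.056 0"
}}

```text
time_s: 17.08
position: [560.4, -369.1, 36.5]
tool_rot: [[-0.977, 0.214, -0.001], [0.214, 0.977, 0.001], [0.001, 0.001, -1.0]]
contact_force: [0.7, 1.2, -2.4]
finger_gap: 11.1
grasp_force: 79.0
```

Emit:
{"api": "servo_tool", "payload": {
  "targets": "0 0 0 0.002 0; 0 0 0 0.004 0; 0 0 0 0.006 0; 0 0 0 0.008 0; 0 0 0 0.008 0"
}}

```text
time_s: 17.7
position: [560.7, -369.2, 33.2]
tool_rot: [[-0.977, 0.214, -0.0], [0.214, 0.977, 0.0], [0.0, 0.0, -1.0]]
contact_force: [-0.4, 0.2, -2.1]
finger_gap: 10.8
grasp_force: 79.0
```

```bash
python3 s.py
```

```text
time_s 17.7
position [ 560.66  -369.241   33.18 ]
contact_force [-0.442  0.202 -2.139]
moment [-0.026 -0.066 -0.014]
grasp_force 78.955
finger_gap 10.804
yaw 77.62811526881234 tool-frame force [0.47 0.1  2.14] q6 -1.9922587727310437
```

Emit:
{"api": "servo_tool", "payload": {
  "targets": "0 0 0 0.002 0; 0 0 0 0.004 0; 0 0 0 0.004 0; 0 0 0 0.006 0; 0 0 0 0.006 0"
}}

```text
time_s: 18.32
position: [560.7, -369.2, 30.2]
tool_rot: [[-0.977, 0.214, -0.0], [0.214, 0.977, 0.0], [0.0, 0.0, -1.0]]
contact_force: [-0.4, 0.5, -1.8]
finger_gap: 10.4
grasp_force: 79.0
```

```bash
python3 s.py|grep -A2 pos
```

```text
position [ 560.685 -369.24    30.221]
contact_force [-0.361  0.522 -1.794]
moment [-0.035 -0.095  0.025]
```

Emit:
{"api": "servo_tool", "payload": {
  "targets": "0 0 0 0.001 0; 0 0 0 0.002 0; 0 0 0 0.003 0; 0 0 0 0.003 0"
}}

```text
time_s: 18.82
position: [560.8, -369.3, 29.3]
tool_rot: [[-0.977, 0.214, 0.0], [0.214, 0.977, -0.0], [-0.0, -0.0, -1.0]]
contact_force: [-1.9, 1.9, 2.7]
finger_gap: 10.7
grasp_force: 79.7
```

```bash
python3 s.py|grep -A2 pos
```

```text
position [ 560.789 -369.334   29.336]
contact_force [-1.853  1.889  2.657]
moment [0.251 0.287 0.008]
```

The plate touched the floor at TCP z = 29.3, as predicted. I'll release and rise.

Emit:
{"api": "servo_tool", "payload": {
  "targets": "0.1 0 0 0.0005 0; 0.2 0 0 0.0005 0; 0.35 0 0 0.0005 0; 0.5 0 0 0 0; 0.5 0 0 0 0"
}}

```text
time_s: 19.45
position: [560.8, -369.3, 28.8]
tool_rot: [[-0.977, 0.214, 0.0], [0.214, 0.977, -0.0], [-0.0, -0.0, -1.0]]
contact_force: [-0.3, -0.3, 0.3]
finger_gap: 42.8
grasp_force: 0.0
```

Emit:
{"api": "servo_tool", "payload": {
  "targets": "0.5 0 0 -0.04 0; 0.5 0 0 -0.1 0; 0.5 0 0 -0.2 0; 0.5 0 0 -0.3 0; 0.5 0 0 -0.3 0"
}}

```text
time_s: 20.08
position: [562.6, -370.6, 187.2]
tool_rot: [[-0.977, 0.214, 0.01], [0.214, 0.977, -0.007], [-0.012, -0.005, -1.0]]
contact_force: [-0.0, -0.1, -0.6]
finger_gap: 42.6
grasp_force: 0.0
```

```bash
python3 s.py; python3 - <<'E'
from h import *
w=cam("wrist"); save("wrist","w5.png")
for t,z in(("plate_mid",4),("tray",0),("plate_grip",38)):
  for m in ctrl.mark_of("wrist",t): print(t,m["conf"],m["uv"],onz(w,m["uv"],z))
s=cam("scene");d=cam("side");save("scene","s3.png");save("side","d3.png")
for n,c in(("scene",s),("side",d)):
  for m in ctrl.mark_of(n,"handle_grip"): print(n,m["conf"],m["uv"],proj(c,[545.2,19.6,143]),proj(c,[545.2,19.6,136]))
E
```

```text
time_s 20.075
position [ 562.55  -370.58   187.219]
contact_force [-0.03  -0.083 -0.609]
moment [ 0.039 -0.002 -0.007]
grasp_force 0.0
finger_gap 42.558
yaw 77.6275520421874 tool-frame force [ 0.02 -0.08  0.61] q6 -1.992213137867513
plate_mid 0.82 [319.8, 116.8] [ 508.97744337 -357.17216039    4.        ]
plate_grip 0.81 [322.3, 182.7] [ 558.34906932 -366.00236606   38.        ]
scene 0.67 [316.6, 206.3] [317.78655875 205.55673997] [317.77993701 206.90178234]
scene 0.23 [211.8, 254.2] [317.78655875 205.55673997] [317.77993701 206.90178234]
scene 0.22 [317.5, 230.5] [317.78655875 205.55673997] [317.77993701 206.90178234]
side 0.59 [330.7, 187.7] [335.50440939 186.07583937] [335.4385731  188.13825448]
side 0.58 [314.4, 180.3] [335.50440939 186.07583937] [335.4385731  188.13825448]
```

View pics/w5.png

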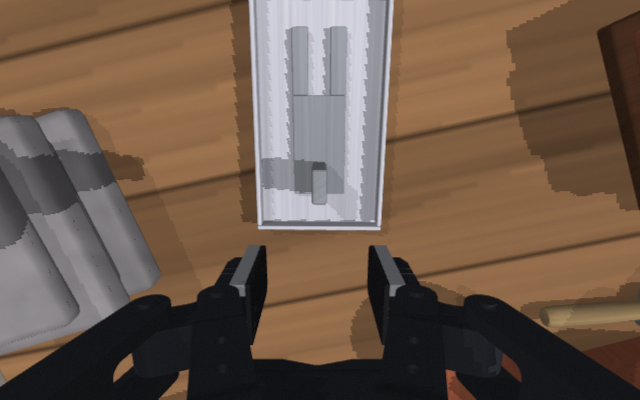

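The plate lies flat in the tray, lug up at (319,183), centred between the walls. The robot is clear of everything, so I'll hand the job in.

```bash
python3 -c "
from workcell import ctrl
print(ctrl.close_job())"
```

```text
the job is handed in; nothing more can be done
None
```

The job is handed in, with no verdict returned: I backed the nut off to its stop, judged by torque (peak about 0.56 N m), then drew the plate out and set it flat, lug up, near the tray's centre; I did not re-measure the nut's height or check the bystanders afterwards.

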